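Close the filled pill organizer

TASK

The weekly pill organizer on the bamboo tray has just been filled, and three of its seven lids have been left standing open. Push each open lid over with the fingertips and press it down until it lies fully shut, so that all seven are closed. Do not pick anything up: the organizer stays where it is with its day boxes seated in it, and the other things on the tray are left alone.

Things in the scene. Friction and masses are not known exactly. Their poses are not given: they have to be found in the camera images.
- tray: fixed bamboo slat tray, 340 (x) x 540 (y) mm, slatted top 20 mm above the table, end boards 48 mm high along its two short ends. Origin: centre of its underside
- rack: pale grey rack of the organizer, loose on the tray, 57.5 (x) x 279 (y) mm, walls 18 mm high; holds seven loose day boxes in a row along its y, pitch 39 mm, 1 mm play, on its 3 mm floor. Origin: centre of its underside; x points away from the robot, to the hinge side of all lids. About 0.6 kg in all, slides if shoved
- pod1: day box 1 of the organizer: pale grey open-topped box, 50 (its x) x 36 (its y) x 32 mm high, in any of the seven places. Origin: centre of its underside; its x is level and points to the side where its lid is hinged. All boxes alike: the hinge line runs along the box's y at x = +25, z = +32 mm in its frame; the shut lid reaches from there to x = -25 mm (thumb tab to -31), its top at z = 35 mm
- pod2: day box 2 of the organizer: pale grey open-topped box, 50 (its x) x 36 (its y) x 32 mm high, in any of the seven places. Origin: centre of its underside; its x is level and points to the side where its lid is hinged
- pod3: day box 3 of the organizer: pale grey open-topped box, 50 (its x) x 36 (its y) x 32 mm high, in any of the seven places. Origin: centre of its underside; its x is level and points to the side where its lid is hinged
- pod4: day box 4 of the organizer: pale grey open-topped box, 50 (its x) x 36 (its y) x 32 mm high, in any of the seven places. Origin: centre of its underside; its x is level and points to the side where its lid is hinged
- pod5: day box 5 of the organizer: pale grey open-topped box, 50 (its x) x 36 (its y) x 32 mm high, in any of the seven places. Origin: centre of its underside; its x is level and points to the side where its lid is hinged
- pod6: day box 6 of the organizer: pale grey open-topped box, 50 (its x) x 36 (its y) x 32 mm high, in any of the seven places. Origin: centre of its underside; its x is level and points to the side where its lid is hinged
- pod7: day box 7 of the organizer: pale grey open-topped box, 50 (its x) x 36 (its y) x 32 mm high, in any of the seven places. Origin: centre of its underside; its x is level and points to the side where its lid is hinged
- lid1 (a joint): lid of day box 1, rad: 0 = shut, flush on its box; grows as it swings up and back, pi/2 = straight up, stop at 2.2, leaning back. Above 0.3: left open. All lids alike: plate 50 x 35 x 3 mm plus a thumb tab (6 mm long, 18 wide) at the free end. Slightly stiff hinge (0.005 N m): it stays where it is left, about 0.2 N moves it; pressing brings it flush
- lid2 (a joint): lid of day box 2, rad: 0 = shut, flush on its box; grows as it swings up and back, pi/2 = straight up, stop at 2.2, leaning back. Above 0.3: left open
- lid3 (a joint): lid of day box 3, rad: 0 = shut, flush on its box; grows as it swings up and back, pi/2 = straight up, stop at 2.2, leaning back. Above 0.3: left open
- lid4 (a joint): lid of day box 4, rad: 0 = shut, flush on its box; grows as it swings up and back, pi/2 = straight up, stop at 2.2, leaning back. Above 0.3: left open
- lid5 (a joint): lid of day box 5, rad: 0 = shut, flush on its box; grows as it swings up and back, pi/2 = straight up, stop at 2.2, leaning back. Above 0.3: left open
- lid6 (a joint): lid of day box 6, rad: 0 = shut, flush on its box; grows as it swings up and back, pi/2 = straight up, stop at 2.2, leaning back. Above 0.3: left open
- lid7 (a joint): lid of day box 7, rad: 0 = shut, flush on its box; grows as it swings up and back, pi/2 = straight up, stop at 2.2, leaning back. Above 0.3: left open
- tumbler: clear glass tumbler, 68 mm across, 98 mm high, upright at one end of the organizer. Origin: centre of its underside
- pill_bottle: amber plastic pill bottle with white twist cap, 41 mm across, 77 mm high, upright at an end of the organizer. Origin: centre of its underside
- spring_clip: aluminium clothespeg-style spring clip lying on its side, 78 x 20 x 11 mm, on the far part of the tray. Origin: centre of its underside
- balm_tin: round flat aluminium tin, 59 mm across, 20 mm high, on the far part of the tray. Origin: centre of its underside
- roller: wooden massage roller lying on the near part of the tray: an axle with two wheels 42 mm across, 80 mm over both, and a 160 mm handle along its -x. Origin: on the tray's surface below the middle of the axle
- thermometer: white digital thermometer lying on the near part of the tray, about 120 x 20 x 11 mm, long along its x. Origin: its underside, near its middle

How it is judged:
By the outcome, as a careful person would: the job done as asked, in the order asked, and still so for the second after the job is handed in, with the robot touching nothing.
It also fails if it takes over 48 s, if anything falls off the work surface, if the arm or the gripper's body presses on something with over 40 N, if the wrist force passes 120 N, or if a joint passes its speed limit or range.

ROBOT

A 7-joint arm with a two-finger parallel gripper is mounted at the origin on the work surface. World frame = base frame: x ahead of the robot, y to its left, z up, the work surface at z = 0. Lengths are in m, angles in rad, forces in N, time in s.
With the tool pointing down it reaches from about 0.425 to 0.875 m from the base axis. Payload 4.7 kg.
Tool frame: the origin (TCP) lies between the finger pads; the fingertips stand 14 mm ahead of it and the grasp point (between the pads) lies 5 mm behind it; z points along the fingers, y is the line along which they close (so a half turn about z gives the same grasp; the last joint's range is limited). The gripper opens to 87 mm and grips with 3 to 60 N. Pads are 19 mm wide; open, the fingers measure 117 mm over their backs; the gripper's body (75 mm by 190 mm) begins 51 mm behind the grasp point.
Start: joints at [-1.333, 0.321, -0.07, 1.45, 0.023, 1.371, -0.057], TCP at [0.144, 0.634, 0.237] pointing down, gripper open.
Joint ranges: [-2.86, 2.86], [-0.3, 2.09], [-1.38, 1.24], [0.06, 2.45], [-1.56, 4.7], [0.09, 2.05], [-2.69, 2.69]. Speed limits (rad/s): [2.57, 2.57, 3.14, 3.14, 3.14, 3.14, 3.14].

INTERFACE

Orientations are given as a rotation vector (axis times angle).
In Python, from bench import get_state, get_image, camera_params, close_job gives the robot as it stands. The module is installed in compiled form; this text tells all that it offers.
- The arm moves only by the tool arm_command, never from a script. Its argument "motion" is a list of rows, each a list of 5 numbers: the finger opening in mm, from 0 to 87, then the shift along the tool's x, y, z in mm, then the turn about the tool's z in degrees. In form: [[gripper, x, y, z, spin], ...]. A call has 1 to 5 rows; each row is the pose to reach, as a shift and turn from the pose commanded when the call began, along the tool's axes at that moment; what a row does not reach only later rows make up. A row lasts 1/12 s, in which the tool goes at most 41.7 mm and 7.16 degrees, less where a joint would pass 70% of its speed; a pose out of reach is approached as far as the arm can. A call with a gripper value outside its range is refused whole. The fingers move at their own pace and stop on an object; "newtons" is the grip in N (left out, the last holds). Time passes only in rows, so rows that repeat a pose let the fingers close. It gives the time, the measured TCP pose, the force, the opening and the grip force at its end, in the units of the state.
- get_state(): the state, without advancing time (a new reading comes with each control period).
- get_image(name): name is "side" or "top"; returns (picture, depth): 480x640x3 uint8, red, green, blue; 480x640 float32, m along the optical axis (not along the pixel's ray), 0 where there is no reading.
- camera_params(name): a dict with "intrinsics" (3x3 intrinsics, pixels), "D" ([k1, k2, p1, p2, k3] as OpenCV has them; the pictures are not rectified), "extrinsics" (4x4, takes a point from camera to world coordinates). Camera axes: x right, y down, z forward; pixel columns grow to the right and rows downward; lengths in m; the calibration is good to about 2 mm. A picture is of the moment at which its call begins. camera_params takes no time and is no camera call.
- close_job(): hands the job in; it is judged then, once.
The state is a dict: "time": time; "joint_positions": joint angles; "qd": joint speeds; "joint_torque": joint torques, N m; "position": TCP position; "tool_rot": TCP orientation; "ft_force": force on the tool from outside, world axes, zero at the start; "torque": the same for the moment, N m; "grip_width": opening from 0.0 (shut) to 1.0 (fully open); "grip_force": force on a finger pad.
Only numpy, scipy, OpenCV 4.12 (cv2) and the standard library are available. Lean on these libraries where they do the work, as an engineer would, in place of code of your own. Each camera call takes 0.05 s, during which the arm holds its last target. There are 200 camera calls.

## Working session

There is one attempt and no reset: what is moved stays moved. The work goes in short steps, Python scripts to look and compute and a tool call to move; the robot and the scene stay as the last step left them, time stands still between calls to the robot, and variables do not carry over. Pictures are saved under pics/ and viewed, at most 10 in all, crops included, and the job is handed in when it is done.

Besides the shell and the picture viewer there is one more tool, called after "Call:" by a JSON object that holds its "method" and its "body", one argument or row to a line. arm_command: Moves the arm, as the interface text tells. Its arguments: {"type":"object","properties":{"motion":{"type":"array"},"newtons":{"type":"number"}},"required":["motion"]}

```bash
mkdir -p pics
cat > h.py <<'E'
import numpy as np, cv2
from bench import *
def cloud(name):
    im,d=get_image(name); p=camera_params(name); K=np.array(p["intrinsics"]);D=np.array(p["D"]);T=np.array(p["extrinsics"])
    v,u=np.mgrid[:480,:640]
    q=cv2.undistortPoints(np.stack([u,v],-1).reshape(-1,1,2).astype(float),K,D).reshape(480,640,2)
    c=np.dstack([q,np.ones((480,640))])*d[...,None]
    w=c@T[:3,:3].T+T[:3,3]; w[d==0]=np.nan
    return im,w
E
python3 - <<'E'
from h import *
for n in("top","side"):
    im,w=cloud(n); cv2.imwrite(f"pics/{n}0.png",im[...,::-1]); np.save(f"{n}0.npy",w)
    print(n,np.array(camera_params(n)["extrinsics"]).round(3).tolist())
s=get_state();print(s)
E
```

```text
top [[0.03, -0.994, 0.109, 0.429], [-0.999, -0.034, -0.035, 0.047], [0.038, -0.108, -0.993, 0.937], [0.0, 0.0, 0.0, 1.0]]
side [[0.963, -0.21, 0.168, 0.445], [-0.268, -0.71, 0.652, -0.419], [-0.018, -0.673, -0.74, 0.548], [0.0, 0.0, 0.0, 1.0]]
{'time': 0.1, 'joint_positions': array([-1.33291664,  0.32178082, -0.07010437,  1.45151654,  0.02262602,
        1.37080394, -0.05690101]), 'qd': array([-0.00185162, -0.00252561, -0.00067837, -0.0026374 , -0.00066365,
        0.00054633, -0.00044913]), 'joint_torque': array([ 6.99880525e-05, -4.92564654e+01, -4.05493928e-01, -3.13403320e+01,
       -6.41384278e-02,  3.93498782e-02,  7.66445578e-05]), 'position': array([0.14418697, 0.63333712, 0.23556858]), 'tool_rot': array([-3.50692175e-01, -3.12187393e+00,  2.70077356e-03]), 'ft_force': array([-0.2852512 , -0.3626882 , -0.69922735]), 'torque': array([-0.06509434, -0.02805966,  0.01573838]), 'grip_force': 0.0, 'grip_width': 1.0011071307218486}
```

View pics/top0.png

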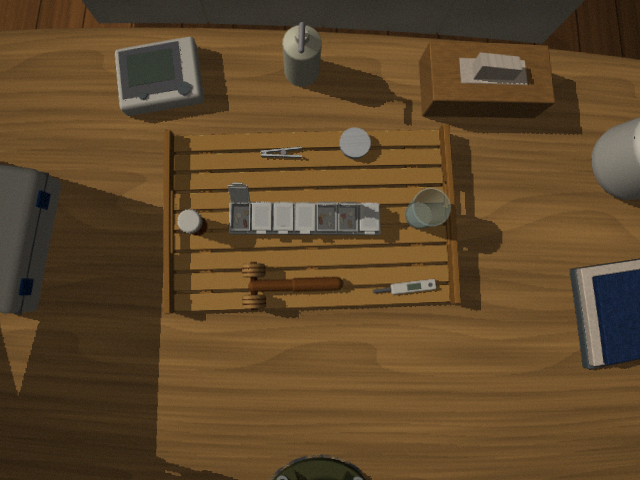

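View pics/side0.png

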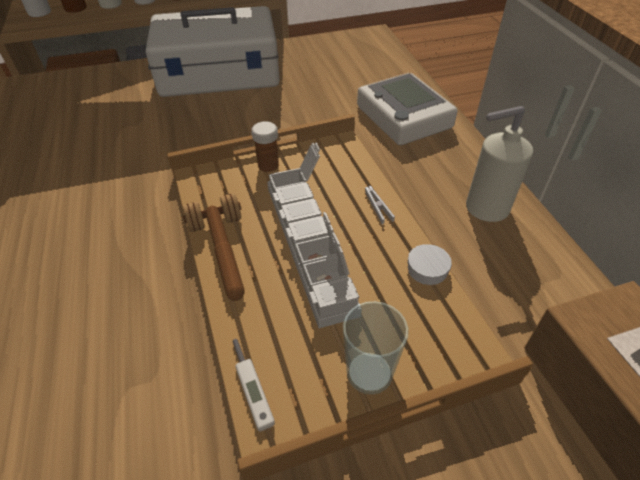

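The top view shows the organizer at u 228–380, v 203–235. The lid at u≈240 leans back; those at u≈326 and u≈348 stand about upright. The other four are shut. The bottle is at (190,222) and the tumbler at (428,208).

Run:
```python
from h import *
w=np.load("top0.npy"); np.set_printoptions(precision=4,suppress=True)
print("tray z",np.nanmedian(w[245:255,350:420,2]))
for u in(240,262,284,306,326,348,370): print(u,[tuple((w[v,u]*1000).round()) for v in(190,200,206,214,222,228,232)])
# shut lids at z~58
r=w[195:245,220:390].reshape(-1,3); m=(r[:,2]>.05)&(r[:,2]<.066); q=r[m]
c,s,a=cv2.minAreaRect((q[:,:2]*1000).astype(np.float32)); print("rect",c,s,a,np.median(q[:,2]))
hi=r[(r[:,2]>.07)]; print("hi y ranges",len(hi))
W=np.load("side0.npy").reshape(-1,3)
W=W[np.isfinite(W[:,0])]
for nm,R in(("side",W),("top",w.reshape(-1,3))):
  R=R[(R[:,2]>.066)&(R[:,2]<.125)&(abs(R[:,0]-np.mean(q[:,0]))<.075)&(R[:,1]<np.max(q[:,1])+.01)&(R[:,1]>np.min(q[:,1])-.01)]
  R=R[np.argsort(-R[:,1])]
  for y in np.arange(-.2,.25,.01):
    b=R[(R[:,1]>=y)&(R[:,1]<y+.01)]
    if len(b)>4:
      p=np.polyfit(b[:,2],b[:,0],1); print(nm,round(y,3),len(b),"x",b[:,0].min(),b[:,0].max(),"z",b[:,2].min(),b[:,2].max(),"med",np.median(b[:,0]),"angle",np.pi/2+np.arctan(p[0]))
for nm,v,u in(("bottle",222,190),("tumb",208,428),("tumbrim",192,428)): print(nm,w[v,u])
```

```text
tray z 0.018332117623365174
240 [(np.float64(592.0), np.float64(157.0), np.float64(91.0)), (np.float64(579.0), np.float64(160.0), np.float64(66.0)), (np.float64(574.0), np.float64(163.0), np.float64(31.0)), (np.float64(560.0), np.float64(163.0), np.float64(25.0)), (np.float64(545.0), np.float64(163.0), np.float64(24.0)), (np.float64(534.0), np.float64(163.0), np.float64(21.0)), (np.float64(525.0), np.float64(160.0), np.float64(37.0))]
262 [(np.float64(611.0), np.float64(127.0), np.float64(-0.0)), (np.float64(589.0), np.float64(124.0), np.float64(18.0)), (np.float64(571.0), np.float64(121.0), np.float64(56.0)), (np.float64(556.0), np.float64(120.0), np.float64(58.0)), (np.float64(542.0), np.float64(119.0), np.float64(58.0)), (np.float64(531.0), np.float64(119.0), np.float64(57.0)), (np.float64(524.0), np.float64(119.0), np.float64(56.0))]
284 [(np.float64(613.0), np.float64(84.0), np.float64(0.0)), (np.float64(590.0), np.float64(83.0), np.float64(20.0)), (np.float64(572.0), np.float64(81.0), np.float64(59.0)), (np.float64(558.0), np.float64(80.0), np.float64(58.0)), (np.float64(543.0)
[... 4576 characters left out ...]
.5717510150804858 angle 1.3170289114510667
top 0.14 55 x 0.580764325211484 0.6001063617137805 z 0.06602539902936311 0.09910692833502799 med 0.5908203006419229 angle 2.050167028970982
top 0.15 93 x 0.5803541842897469 0.6027012093125538 z 0.06601909970571862 0.10585606841670481 med 0.5910515141615459 angle 2.0658378270574707
top 0.16 94 x 0.5803721894038714 0.6020279176330716 z 0.06608012146716613 0.10497091027503391 med 0.5912622274246797 angle 2.067754121781974
top 0.17 68 x 0.5801177984167577 0.6003811370383669 z 0.06800691745727949 0.10117846609689085 med 0.5910227805594221 angle 2.06210213168408
bottle [0.5328 0.24   0.0952]
tumb [ 0.5844 -0.1909  0.0228]
tumbrim [ 0.6006 -0.1721  0.0951]
```

Call:
{"method": "arm_command", "body": {
  "motion": [
    [0,-34,-20,0,-6],
    [0,-68,-40,0,-12.8],
    [0,-102,-61,0,-12.8],
    [0,-136,-81,0,-12.8],
    [0,-170,-101,0,-12.8]
  ],
  "newtons": 10
}}

```text
time: 0.52
position: [0.2886, 0.4958, 0.2362]
tool_rot: [-0.0, -3.141, 0.001]
ft_force: [-0.0, -0.3, 0.5]
grip_width: 0.703
grip_force: 0.0
```

Call:
{"method": "arm_command", "body": {
  "motion": [
    [0,-29,-28,0,0],
    [0,-58,-56,0,0],
    [0,-87,-83,0,0],
    [0,-116,-111,0,0],
    [0,-145,-139,0,0]
  ]
}}

```text
time: 0.93
position: [0.4335, 0.3568, 0.2363]
tool_rot: [-0.0, -3.141, 0.0]
ft_force: [0.8, 0.8, 0.3]
grip_width: 0.328
grip_force: 0.0
```

Call:
{"method": "arm_command", "body": {
  "motion": [
    [0,-29,-28,0,0],
    [0,-58,-56,0,0],
    [0,-87,-83,0,0],
    [0,-116,-111,0,0],
    [0,-145,-139,0,0]
  ]
}}

```text
time: 1.35
position: [0.5784, 0.218, 0.2363]
tool_rot: [-0.0, -3.141, 0.0]
ft_force: [0.4, 0.2, 0.4]
grip_width: 0.019
grip_force: 0.0
```

Call:
{"method": "arm_command", "body": {
  "motion": [
    [0,-31,-25,0,0],
    [0,-62,-50,0,0],
    [0,-62,-59,30,0],
    [0,-62,-59,65,0],
    [0,-62,-59,100,0]
  ]
}}

```text
time: 1.77
position: [0.6406, 0.1585, 0.1356]
tool_rot: [0.006, 3.14, -0.0]
ft_force: [0.8, -0.3, -0.6]
grip_width: 0.005
grip_force: 0.0
```

Call:
{"method": "arm_command", "body": {
  "motion": [
    [0,0,0,16,0],
    [0,0,0,32,0],
    [0,8,0,32,0],
    [0,16,0,32,0],
    [0,24,0,32,0]
  ]
}}

```text
time: 2.18
position: [0.615, 0.1606, 0.1054]
tool_rot: [0.001, 3.141, 0.001]
ft_force: [-0.2, -0.1, -0.4]
grip_width: 0.001
grip_force: 0.1
```

Call:
{"method": "arm_command", "body": {
  "motion": [
    [0,10,0,-3,0],
    [0,20,0,-6,0],
    [0,30,0,-6,0],
    [0,40,0,-5,0],
    [0,49,0,-2,0]
  ]
}}

```text
time: 2.6
position: [0.566, 0.1609, 0.1079]
tool_rot: [0.0, 3.139, 0.002]
ft_force: [0.6, -0.4, 0.2]
grip_width: 0.008
grip_force: 0.0
```

Call:
{"method": "arm_command", "body": {
  "motion": [
    [0,7,0,6,0],
    [0,13,0,14,0],
    [0,17,0,22,0],
    [0,20,0,28,0],
    [0,21,0,31,0]
  ]
}}

```text
time: 3.02
position: [0.5442, 0.1602, 0.0739]
tool_rot: [-0.0, -3.139, 0.001]
ft_force: [-0.1, -0.4, -0.3]
grip_width: 0.001
grip_force: 0.0
```

Call:
{"method": "arm_command", "body": {
  "motion": [
    [0,0,0,1,0],
    [0,0,0,2,0],
    [0,0,0,3,0],
    [0,0,0,4,0],
    [0,0,0,4,0]
  ]
}}

```text
time: 3.43
position: [0.5461, 0.1605, 0.0724]
tool_rot: [0.001, 3.141, 0.001]
ft_force: [-0.7, 0.2, 3.5]
grip_width: 0.01
grip_force: 1.7
```

Call:
{"method": "arm_command", "body": {
  "motion": [
    [0,0,0,1,0],
    [0,0,0,2,0],
    [0,0,0,3,0],
    [0,0,0,3,0]
  ]
}}

```text
time: 3.77
position: [0.5462, 0.1605, 0.0719]
tool_rot: [0.001, 3.141, 0.002]
ft_force: [-8.8, -1.7, 19.9]
grip_width: 0.003
grip_force: 9.8
```

Call:
{"method": "arm_command", "body": {
  "motion": [
    [0,0,0,-40,0],
    [0,0,0,-80,0],
    [12,-20,-35,-80,0],
    [24,-38,-70,-80,0],
    [24,-55,-107,-80,0]
  ]
}}

```text
time: 4.18
position: [0.6021, 0.0537, 0.1501]
tool_rot: [-0.005, 3.138, 0.002]
ft_force: [1.3, -0.6, -0.8]
grip_width: 0.149
grip_force: 0.0
```

Call:
{"method": "arm_command", "body": {
  "motion": [
    [24,-15,-36,0,0],
    [24,-15,-71,0,0],
    [24,-15,-71,0,0],
    [24,-15,-71,25,0],
    [24,-15,-71,42,0]
  ]
}}

```text
time: 4.6
position: [0.616, -0.0186, 0.1063]
tool_rot: [0.004, 3.14, 0.0]
ft_force: [-0.6, 1.2, -0.8]
grip_width: 0.275
grip_force: 0.0
```

Run:
```python
from h import *
im,w=cloud("side"); cv2.imwrite("pics/side1.png",im[...,::-1]); s=get_state(); print(s["position"],s["grip_width"]*87)
```

```text
[ 0.61317266 -0.01776917  0.10210472] 23.463073504833687
```

View pics/side1.png

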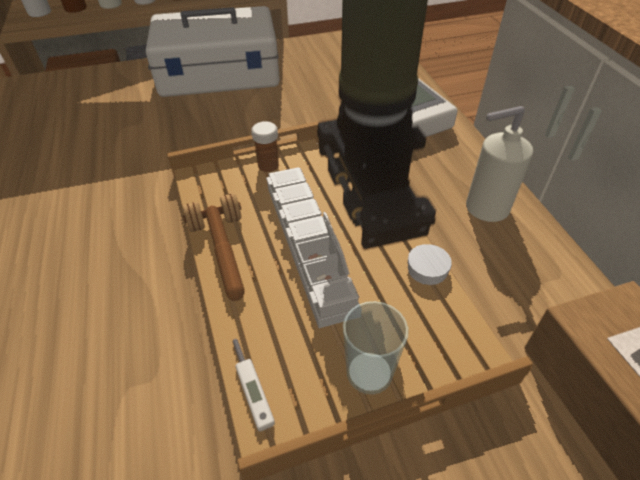

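The lid at (290,177) is now shut. The two at (320,255) are still up, with the fingers behind them.

Call:
{"method": "arm_command", "body": {
  "motion": [
    [24,10,0,-4,0],
    [24,20,0,-6,0],
    [24,30,0,-6,0],
    [24,39,0,-5,0],
    [24,48,0,-2,0]
  ]
}}

```text
time: 5.07
position: [0.5675, -0.0174, 0.1105]
tool_rot: [0.0, 3.138, 0.001]
ft_force: [-0.3, -0.4, 0.3]
grip_width: 0.276
grip_force: 0.1
```

Call:
{"method": "arm_command", "body": {
  "motion": [
    [24,7,0,6,0],
    [24,13,0,14,0],
    [24,17,0,21,0],
    [24,20,0,27,0],
    [24,21,0,30,0]
  ]
}}

```text
time: 5.48
position: [0.5452, -0.0175, 0.0771]
tool_rot: [-0.001, -3.14, 0.0]
ft_force: [-0.1, -0.1, 0.7]
grip_width: 0.277
grip_force: 0.1
```

Call:
{"method": "arm_command", "body": {
  "motion": [
    [24,0,0,1,0],
    [24,0,0,2,0],
    [24,0,0,3,0],
    [24,0,0,4,0],
    [24,0,0,4,0]
  ]
}}

```text
time: 5.9
position: [0.5467, -0.0175, 0.0746]
tool_rot: [0.001, 3.141, -0.0]
ft_force: [0.7, 0.5, 0.1]
grip_width: 0.276
grip_force: 0.0
```

Call:
{"method": "arm_command", "body": {
  "motion": [
    [24,0,0,1,0],
    [24,0,0,2,0],
    [24,0,0,3,0],
    [24,0,0,4,0],
    [24,0,0,4,0]
  ]
}}

```text
time: 6.32
position: [0.5468, -0.0175, 0.0723]
tool_rot: [0.001, 3.141, 0.001]
ft_force: [-5.4, 0.3, 11.6]
grip_width: 0.278
grip_force: 5.7
```

Call:
{"method": "arm_command", "body": {
  "motion": [
    [24,0,0,1,0],
    [24,0,0,2,0],
    [24,0,0,2,0]
  ]
}}

```text
time: 6.57
position: [0.5467, -0.0176, 0.072]
tool_rot: [0.001, 3.142, 0.002]
ft_force: [-9.8, 0.5, 23.2]
grip_width: 0.276
grip_force: 11.6
```

Call:
{"method": "arm_command", "body": {
  "motion": [
    [24,0,0,-30,0],
    [24,0,0,-70,0],
    [24,0,0,-110,0],
    [24,0,30,-130,0],
    [24,0,60,-150,0]
  ]
}}

```text
time: 6.98
position: [0.5474, 0.0409, 0.2215]
tool_rot: [0.009, 3.138, 0.001]
ft_force: [0.8, 1.4, -1.1]
grip_width: 0.274
grip_force: 0.0
```

Call:
{"method": "arm_command", "body": {
  "motion": [
    [24,0,41,0,0],
    [24,0,82,0,0],
    [24,0,123,0,0],
    [24,0,164,0,0],
    [24,0,205,0,0]
  ]
}}

```text
time: 7.4
position: [0.5462, 0.2495, 0.2188]
tool_rot: [0.001, 3.141, 0.001]
ft_force: [1.5, -0.6, 0.3]
grip_width: 0.276
grip_force: 0.0
```

Run:
```python
from h import *
im,w=cloud("side"); W,_=0,0
cv2.imwrite("pics/side2.png",cv2.resize(im[130:350,230:430,::-1],None,fx=2.7,fy=2.7,interpolation=cv2.INTER_CUBIC))
it,t=cloud("top"); o=np.load("top0.npy"); so=np.load("side0.npy")
for nm,A,B in(("side",w,so),):
  for y in(158,119,80,41,2,-37,-76):
    r=A.reshape(-1,3); r=r[(abs(r[:,1]-y/1e3)<.014)&(abs(r[:,0]-.551)<.022)&(r[:,2]>.01)]
    p=np.linalg.lstsq(np.c_[r[:,0]-.551,np.ones(len(r))],r[:,2],rcond=None)[0]
    print(y,len(r),"z %.4f min %.4f max %.4f slope %.3f"%(p[1],r[:,2].min(),r[:,2].max(),-p[0]))
```

```text
158 1737 z 0.2539 min 0.0553 max 0.3175 slope -0.021
119 358 z 0.0575 min 0.0524 max 0.0601 slope -0.000
80 404 z 0.0575 min 0.0541 max 0.0601 slope -0.000
41 474 z 0.0568 min 0.0329 max 0.0605 slope -0.083
2 531 z 0.0568 min 0.0331 max 0.0598 slope -0.112
-37 607 z 0.0565 min 0.0334 max 0.0607 slope -0.137
-76 694 z 0.0561 min 0.0198 max 0.0599 slope -0.171
```

View pics/side2.png

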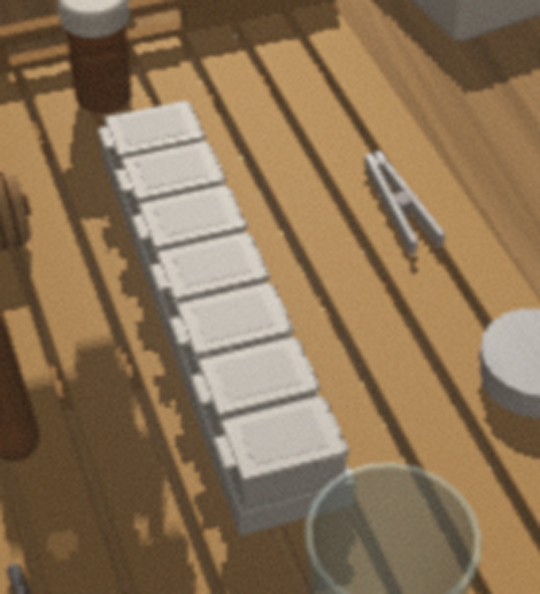

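All seven lids look flush, and the bottle, clip, tin and tumbler are undisturbed. I'll check the slopes with a tighter filter, and whether the rack has moved.

Run:
```python
from h import *
_,w=cloud("side"); so=np.load("side0.npy")
for y in(158,119,80,41,2,-37,-76):
  out=[]
  for A in(so,w):
    r=A.reshape(-1,3); r=r[(abs(r[:,1]-y/1e3)<.012)&(abs(r[:,0]-.552)<.03)&(r[:,2]>.05)&(r[:,2]<.075)]
    c=r[abs(r[:,0]-.552)<.018]
    out+=[len(c),np.polyfit(c[:,0],c[:,2],1)[0].round(3) if len(c)>9 else None,np.median(c[:,2]).round(4) if len(c) else None,np.percentile(r[:,0],[2,98]).round(4)]
  print(y,*out)
```

```text
158 0 None None [0.526  0.5817] 228 -0.007 0.0576 [0.5235 0.5755]
119 253 -0.004 0.0576 [0.5233 0.5775] 260 0.0 0.0576 [0.523  0.5774]
80 288 0.003 0.0577 [0.5233 0.5789] 288 0.003 0.0576 [0.5235 0.5785]
41 322 0.002 0.0577 [0.5241 0.5772] 321 0.003 0.0576 [0.5241 0.5794]
2 0 None None [0.5299 0.5786] 361 0.004 0.0576 [0.5253 0.5803]
-37 0 None None [0.531 0.58 ] 408 0.005 0.0577 [0.5263 0.5803]
-76 460 0.009 0.0576 [0.5275 0.5804] 457 0.014 0.0576 [0.5274 0.5807]
```

All seven lids are level at z ≈ 57.6 mm, and the rack hasn't moved.

```bash
python3 -c "
from bench import *
print(close_job())"
```

```text
the job is handed in; nothing more can be done
None
```

The three open lids are pushed over and pressed shut, so all seven are closed; the organizer has not moved and the other things on the tray look undisturbed. The job is handed in, at about 7.5 s on the robot's clock.

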